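Snug a soap loaf in the hold-down screw clamp

TASK

Get the long soap loaf ready for cutting: lay it flat in the wooden bed of the screw clamp and slide it in under the pad, between the guide rails, until its end is fully home against the back stop. Then turn the crank clockwise until the pad meets the loaf, and snug it by feel, about an eighth of a turn past first contact (roughly 30 N on the soap), so it is held firmly but not dented. Let go of the crank and leave the other things on the table where they are.

Things in the scene. Friction and masses are not known exactly. Their poses are not given: they have to be found in the camera images.
- loaf: Cream soap loaf with an olive layer and fine score lines on top, a straight bar 240 mm long (own x), 52 mm wide (y), 42 mm high (z), 0.5 kg; origin at the centre of its underside. Its two ends are alike, so either may go in first. It starts flat on the table to the right of the clamp.
- clamp: Fixed hold-down screw clamp; origin on the table (z = 0) under the screw's upright axis; x points from the open near end to the back stop, z up. Wooden bed 15 mm thick, 116 wide, x = -190 to +45 mm. Stop face at x = +20, stop top 45 mm above the table. Rails 10 mm high on the bed, 57 mm apart, x = -50 to +20, with flared mouths out to x = -81 (67 mm wide there).
- bridge (a point): Middle of the upper face of the aluminium bridge over the bed, on the screw's axis, 120 mm above the table; axes as the clamp's. The bridge is 30 mm along x, 120 mm along y, 22 mm thick, on two columns at y = +-47 mm. The crank turns on top of it, the spindle and pad hang below.
- clamp_ram: Screw spindle, stud and round rubber-faced pad (28 mm across); origin at the spindle's lower end. Does not turn; sinks 6 mm per rad of crank. The pad's face is 20 to 30 mm below the origin (stud set differently each time, not measured), at first 5 to 19 mm above a loaf in the bed. Sprung: 7 N/mm, so about 40 N per rad after contact; over 60 N dents the soap.
- seat (a point): Where the loaf's origin lies when it is fully home: on the bed's upper face (15 mm above the table), 100 mm in front of (towards own -x from) the screw axis; axes as the clamp's.
- knob (a point): Point to pinch on the crank's wooden knob: an upright pin 20 mm across, from 25 mm below to 15 mm above this point, spinning freely on the crank. It circles the screw's axis at 45 mm radius, this point always 160.5 mm above the table. The crank arm's top lies 25 mm below the point, the hub's top 20 mm below it.
- clamp_crank (a joint): Crank angle, rad, 0 to 5, growing clockwise seen from above, which lowers the pad; starts at 0.2 to 1.0. The knob lies at 1.4 rad minus this angle from the clamp's x towards its y. Stiff, self-locking screw: free turning takes 8 to 9 N at the knob, 30 N of pad force adds about 4 N (a little less when felt in a pause); let go, it stays.
- dahlia: Bystander: loose olive dahlia-flower soap, 74 mm across, 35 mm high, to the left behind the clamp; origin at the centre of its underside.
- cloud: Bystander: loose speckled cream cloud-shaped soap, 69 mm across, 35 mm high, to the left of the clamp; origin at the centre of its underside.
- soap_rose_25: Bystander: loose grey-violet rose soap, 69 mm across, 34 mm high, at the back right; origin at the centre of its underside.
- square: Bystander: loose charcoal square soap, 65 mm across, 36 mm high, behind the loaf on the right; origin at the centre of its underside.

How it is judged:
By the outcome, as a careful person would: the job done as asked, in the order asked, and still so for the second after the job is handed in, with the robot touching nothing.
It also fails if it takes over 62 s, if anything falls off the work surface, if the arm or the gripper's body presses on something with over 40 N, if the wrist force passes 120 N, or if a joint passes its speed limit or range.

ROBOT

A 6-joint arm with a two-finger parallel gripper is mounted at the origin on a cart in front of the work surface, level with it; the furniture and walls round the work are solid. World frame = base frame: x ahead of the robot, y to its left, z up, the work surface at z = 0. Lengths are in mm, angles in degrees, forces in N, time in s.
With the tool pointing down it reaches from about 400 to 925 mm from the base axis. Payload 3.4 kg.
Tool frame: the origin (TCP) lies on the centre line of the jaws, within the pads' length; the fingertips stand nose_length ahead of it and the grasp point (between the pads) lies 2 mm behind it (nose_length is the distance from the TCP to the fingertips, in mm); x points along the fingers, z is the direction in which the jaws open and shut, and the axes are right-handed (so a half turn about x gives the same grasp; the last joint's range is limited). The gripper opens to 85 mm and grips with 20 to 120 N. Pads are 22 mm wide; open, the fingers measure 114 mm over their backs; the gripper's body (76 mm by 85 mm) begins 54 mm behind the grasp point. The pads swing forward as they close: fully open they stand 13 mm farther back than shut.
Start: joints at [-76.347, 17.578, 86.31, -0, 76.112, -4.211], TCP at [176.37, -547.289, 248.305] pointing down, gripper open.
Joint ranges: [-179.03, 179.03], [-60, 130.46], [8.19, 133.38], [-81.62, 261.62], [5.75, 156.47], [-153.77, 153.77]. Speed limits (degrees/s): [147.25, 147.25, 180, 180, 180, 180].

INTERFACE

Orientations are given as a 3x3 rotation matrix whose columns are the frame's x, y, z axes.
In Python, from station import sense, get_image, job_done, nose_length gives the robot as it stands. The module is installed in compiled form; this text tells all that it offers.
- The arm moves only by the shell command python3 -m creep 'ROWS' [OPENING] [FORCE]. ROWS is JSON, a list that holds one entry, the list of rows, each a list of 6 numbers: the shift along the tool's x, y, z in m, then the turn, a rotation vector about the tool's x, y, z in rad. A call has 1 to 8 rows; each row is the pose to reach, as a shift and turn from the pose commanded when the call began, along the tool's axes at that moment; what a row does not reach only later rows make up. A row lasts 1/8 s, in which the tool goes at most 62.5 mm and 10.7 degrees, less where a joint would pass 70% of its speed; a pose out of reach is approached as far as the arm can. A call with a gripper value outside its range is refused whole. OPENING is the opening, from 0 (shut) to 1 (fully open), set as the call begins (- or left out, the last holds). The fingers move at their own pace and stop on an object; FORCE is the grip in N (left out, the last holds). Time passes only in rows, so rows that repeat a pose let the fingers close. It gives the time, the measured TCP pose, the force and the opening at its end, in the units of the state.
- sense(): the state, without advancing time (a new reading comes with each control period).
- get_image(name): name is "scene" or "top" or "wrist"; returns a dict with "frame" (480x640x3 uint8, red, green, blue), "camera_matrix" (3x3 intrinsics, pixels), "dist" ([k1, k2, p1, p2, k3] as OpenCV has them; the pictures are not rectified), "R" (3x3) and "t" (3): a world point X has camera coordinates R X + t; the wrist camera has in their place "mount" (4x4, takes a point from camera to tool coordinates, whose origin is the TCP and whose axes are the tool frame's). Camera axes: x right, y down, z forward; pixel columns grow to the right and rows downward; lengths in mm; the calibration is good to about 2 mm. A picture is of the moment at which its call begins: read the wrist's pose just before it. There is no depth.
- job_done(): hands the job in, once; it reports no verdict.
The state is a dict: "clock": time; "joints": joint angles; "qd": joint speeds; "tau": joint torques, N m; "tcp_pos": TCP position; "tool_rot": TCP orientation; "ft_force": force on the tool from outside, world axes, zero at the start; "wrist_torque": the same for the moment, N m; "width": opening from 0.0 (shut) to 1.0 (fully open).
Only numpy, scipy, OpenCV 4.12 (cv2) and the standard library are available. Lean on these libraries where they do the work, as an engineer would, in place of code of your own. Each camera call takes 0.05 s, during which the arm holds its last target.

## Working session

There is one attempt and no reset: what is moved stays moved. The work goes in short steps, Python scripts to look and compute and a shell command to move; the robot and the scene stay as the last step left them, time stands still between calls to the robot, and variables do not carry over. Pictures are saved under pics/ and viewed, and the job is handed in when it is done.

```bash
mkdir -p pics; ls
cat > h.py <<'E'
import numpy as np, cv2
from station import sense,get_image,job_done,nose_length
def save(name,fn,crop=None,scale=1):
    d=get_image(name); im=d['frame'][:,:,::-1].copy()
    cv2.imwrite(f'/tmp/{fn}.png',im)
    np.savez(f'/tmp/{fn}.npz',**{k:v for k,v in d.items() if k!='frame'})
    if crop: x0,y0,x1,y1=crop; im=cv2.resize(im[y0:y1,x0:x1],None,fx=scale,fy=scale,interpolation=cv2.INTER_CUBIC)
    cv2.imwrite(f'pics/{fn}.png',im); return d
def crop(src,fn,x0,y0,x1,y1,s):
    im=cv2.imread(f'/tmp/{src}.png'); cv2.imwrite(f'pics/{fn}.png',cv2.resize(im[y0:y1,x0:x1],None,fx=s,fy=s,interpolation=cv2.INTER_CUBIC))
def ray(src,px):
    d=np.load(f'/tmp/{src}.npz'); p=cv2.undistortPoints(np.array([[px]],float),d['camera_matrix'],d['dist'])[0,0]
    R=d['R'];t=d['t'];return -R.T@t, R.T@np.array([p[0],p[1],1])
def onz(src,px,z):
    o,v=ray(src,px); return o+v*(z-o[2])/v[2]
def proj(src,X):
    d=np.load(f'/tmp/{src}.npz'); return cv2.projectPoints(np.array(X,float).reshape(-1,3),cv2.Rodrigues(d['R'])[0],d['t'].reshape(3,1),d['camera_matrix'],d['dist'])[0][:,0]
E
python3 - <<'E'
from h import *
for n in('scene','top','wrist'): d=save(n,n+'0')
s=sense();print(s,nose_length)
for n in('scene','top'):
    q=np.load(f'/tmp/{n}0.npz');print(n,-q['R'].T@q['t'])
E
```

```text
pics
{'clock': 0.15, 'joints': array([-7.63459500e+01,  1.76129836e+01,  8.63652289e+01, -7.72802222e-04,
        7.61112420e+01, -4.21221053e+00]), 'qd': array([ 0.0292981 , -0.19633774, -0.18492279, -0.0277632 , -0.05554524,
       -0.00613335]), 'tau': array([ 1.64139847e-04, -4.57978857e+01, -2.52220148e+01, -1.67637450e-04,
        8.52266065e-03,  2.08122577e-05]), 'tcp_pos': array([ 176.25392614, -546.80167772,  247.59661146]), 'tool_rot': array([[-3.81276357e-04,  9.51774253e-01,  3.06798998e-01],
       [ 1.51406023e-03,  3.06799218e-01, -9.51773054e-01],
       [-9.99998781e-01,  1.01623599e-04, -1.55801883e-03]]), 'ft_force': array([-0.63588985, -0.57073172,  0.33731132]), 'wrist_torque': array([0.05224087, 0.06187703, 0.01979897]), 'width': 1.0003268312741127} 17.0
scene [174.40202115 658.48844954 708.22166117]
top [ 524.63364998  131.19609565 1111.1069508 ]
```

View pics/scene0.png

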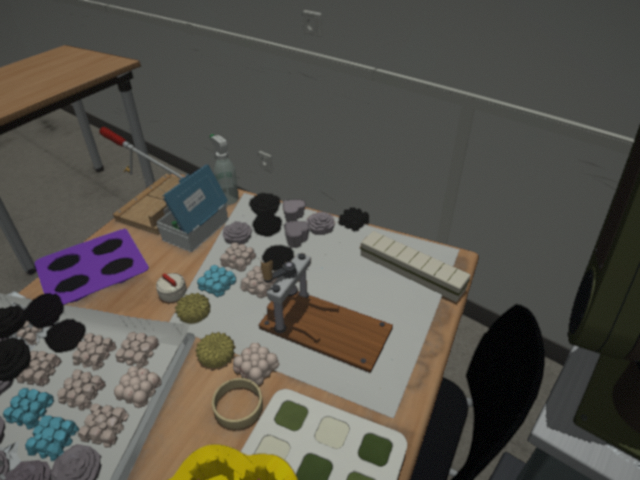

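View pics/top0.png

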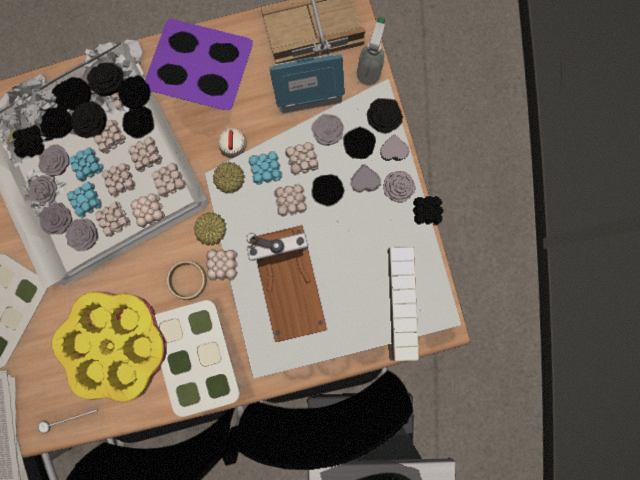

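View pics/wrist0.png

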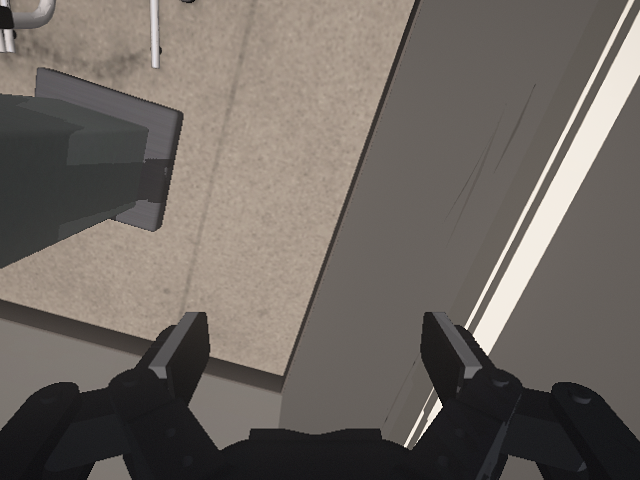

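The top view shows the clamp bed at about (258–325, 230–340), the bridge at (277,245) with the crank's knob at its left (252,240), and the loaf at (391–418, 247–360). I'll enlarge both.

Run:
```python
from h import *
crop('top0','t_cl',230,215,340,350,5.5 if 0 else 4.4)
crop('top0','t_lo',360,225,460,370,4)
crop('scene0','s_cl',230,220,400,380,3.7)
```

```text
(no output)
```

View pics/t_cl.png

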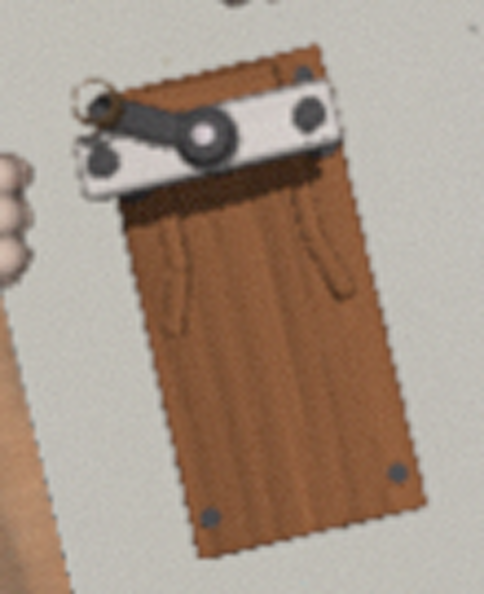

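View pics/t_lo.png

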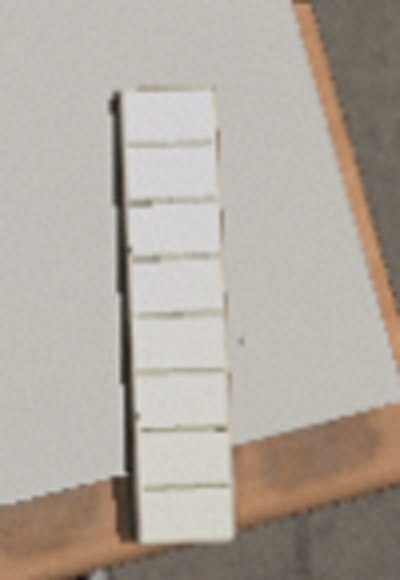

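View pics/s_cl.png

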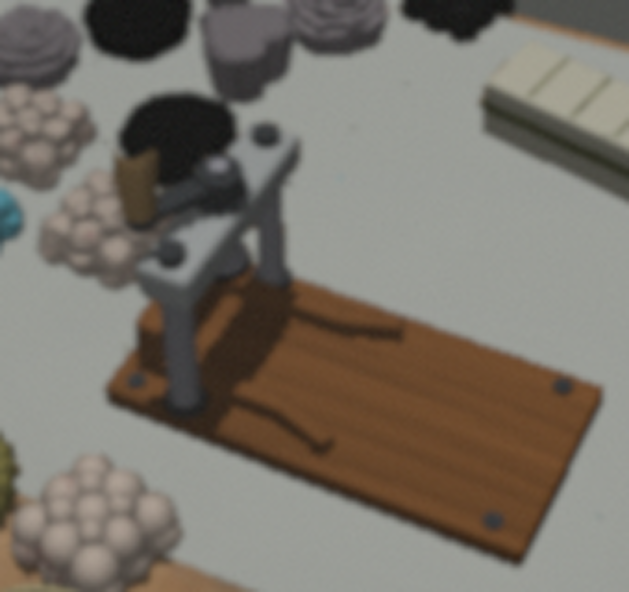

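```bash
cat > fit.py <<'E'
from h import *
from scipy.optimize import least_squares
def c(p,o,s): return [(p[0]+.5)/s-.5+o[0],(p[1]+.5)/s-.5+o[1]]
obs=[('top0',c(p,(230,215),4.4),X) for p,X in [((200,557),(-190,58,15)),((426,505),(-190,-58,15)),((320,45),(45,-58,15)),
 ((88,200),(-15,60,120)),((342,145),(-15,-60,120)),((328,82),(15,-60,120)),((204,134),(0,0,142))]]
obs+=[('scene0',c(p,(230,220),3.7),X) for p,X in [((602,390),(-190,-58,15)),((520,552),(-190,58,15)),((108,388),(45,58,15))]]
def T(q,X):
    a=q[2];X=np.array(X,float);return np.array([q[0]+np.cos(a)*X[0]-np.sin(a)*X[1],q[1]+np.sin(a)*X[0]+np.cos(a)*X[1],X[2]])
def res(q,ob): return np.concatenate([proj(s,T(q,X))[0]-p for s,p,X in ob])
best=None
for a in np.arange(0,6.28,.5):
    r=least_squares(res,[500,0,a],args=(obs,),loss='soft_l1',x_scale=[10,10,.1])
    if best is None or r.cost<best.cost:best=r
if __name__=='__main__':
    print('clamp',best.x[:2],np.degrees(best.x[2]));print(res(best.x,obs).reshape(-1,2).round(1))
    kn=[onz('top0',c((104,104),(230,215),4.4),175.5)];print('knob',kn)
    print('seat',T(best.x,(-100,0,15)))
    L=[onz('top0',c(p,(360,225),4),42) for p in [(122,91),(214,89),(137,542),(234,541)]]
    print(np.round(L,1),np.mean(L,0)); m=(L[0]+L[1]-L[2]-L[3])/2; print(np.linalg.norm(m),np.degrees(np.arctan2(m[1],m[0])))
E
python3 fit.py
```

```text
clamp [612.6916779 215.4798922] 372.57343783431054
[[-0.9  1.6]
 [ 0.6  1. ]
 [-0.1 -0.5]
 [-1.   0.5]
 [ 0.9 -0.9]
 [ 0.6 -1.4]
 [-0.2  0.1]
 [ 0.8 -1.1]
 [ 0.2  1.1]
 [-2.8 -0.5]]
knob [array([623.03023545, 254.43639854, 175.5       ])]
seat [515.08989913 193.71081363  15.        ]
[[614.5 -18.2  42. ]
 [615.  -67.3  42. ]
 [378.1 -21.1  42. ]
 [377.6 -72.2  42. ]] [496.29920165 -44.6993161   42.        ]
236.9878094453998 0.9453577362643983
```

```bash
cat > go.py <<'E'
import sys
from h import *
from scipy.spatial.transform import Rotation as Ro
# usage go.py x y z yaw : gives the shift+turn in tool axes from measured pose
def delta(x,y,z,yaw):
    s=sense();R=np.array(s['tool_rot']);a=np.radians(yaw)
    Rt=np.array([[0,np.cos(a),np.sin(a)],[0,np.sin(a),-np.cos(a)],[-1,0,0]])
    d=R.T@(np.array([x,y,z])-s['tcp_pos'])/1000
    rv=Ro.from_matrix(R.T@Rt).as_rotvec()
    print('clock',round(s['clock'],2),'rows >=',np.linalg.norm(d)/.0625,np.degrees(np.linalg.norm(rv))/10.7)
    print(np.round(d,4),np.round(rv,4))
if __name__=='__main__': delta(*map(float,sys.argv[1:5]))
E
python3 go.py 480 -45 300 1
```

```text
clock 0.15 rows >= 9.422529138593017 1.576325433668987
[-0.0518  0.4431 -0.3845] [ 2.944e-01 -1.600e-03  1.000e-04]
```

```bash
python3 -m creep '[[[-0.052,0.443,-0.3845,0.294,0,0],[-0.052,0.443,-0.3845,0.294,0,0],[-0.052,0.443,-0.3845,0.294,0,0],[-0.052,0.443,-0.3845,0.294,0,0],[-0.052,0.443,-0.3845,0.294,0,0],[-0.052,0.443,-0.3845,0.294,0,0],[-0.052,0.443,-0.3845,0.294,0,0],[-0.052,0.443,-0.3845,0.294,0,0]]]'; python3 go.py 480 -45 300 1
```

```text
clock: 1.15
tcp_pos: [434.8, -119.3, 292.7]
tool_rot: [[0.0, 1.0, 0.018], [-0.0, 0.018, -1.0], [-1.0, 0.0, 0.0]]
ft_force: [1.8, 0.0, 0.0]
width: 0.999
clock 1.15 rows >= 1.3967927169363907 0.002920120818654628
[-0.0073  0.0465 -0.0735] [ 0.0002  0.0003 -0.0003]
```

```bash
python3 -m creep '[[[-0.008,0.046,-0.0735,0,0,0],[-0.008,0.046,-0.0735,0,0,0],[-0.008,0.046,-0.0735,0,0,0]]]'
python3 - <<'E'
from h import *
s=sense();np.savez('/tmp/w1s.npz',p=s['tcp_pos'],R=s['tool_rot']);save('wrist','w1');print(s['tcp_pos'])
E
```

```text
clock: 1.52
tcp_pos: [479.6, -45.3, 300.3]
tool_rot: [[-0.0, 1.0, 0.022], [0.0, 0.022, -1.0], [-1.0, -0.0, -0.0]]
ft_force: [-0.9, -0.8, -0.2]
width: 0.999
[479.56252456 -45.28133007 300.26735018]
```

View pics/w1.png

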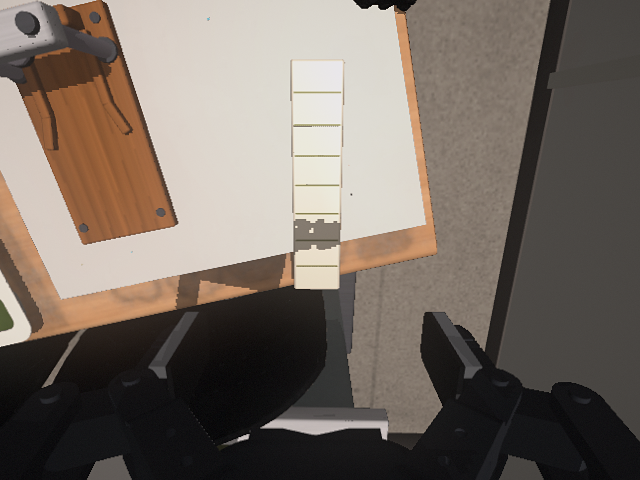

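The loaf's top corners lie at (291,60), (343,60), (294,289) and (340,289). The clamp's near bed corners are at about (82,244) and (177,224). I'll refine both poses with these.

```bash
cat >> h.py <<'E'
def addw(fn,p,R):
    z=dict(np.load(f'/tmp/{fn}.npz'));M=z['mount'];Rwc=R@M[:3,:3];o=R@M[:3,3]+p
    z['R']=Rwc.T;z['t']=-Rwc.T@o;np.savez(f'/tmp/{fn}.npz',**z)
def wshot(fn,**k):
    s=sense();save('wrist',fn,**k);addw(fn,np.array(s['tcp_pos']),np.array(s['tool_rot']));return s
E
python3 - <<'E'
from h import *
z=np.load('/tmp/w1s.npz');addw('w1',z['p'],z['R'])
L=[onz('w1',p,42) for p in [(291,60),(343,60),(294,289),(340,289)]]
print(np.round(L,1),np.mean(L,0));m=(L[0]+L[1]-L[2]-L[3])/2; print(np.linalg.norm(m),np.degrees(np.arctan2(m[1],m[0])))
import fit
q=fit.best.x
for X in [(-190,58,15),(-190,-58,15),(45,-58,15),(-15,-60,120)]: print(X,proj('w1',fit.T(q,X)).round(1))
crop('w1','w1c',0,0,200,260,3)
crop('w1','w1l',270,40,370,300,2.3)
E
```

```text
[[615.5 -18.8  42. ]
 [616.5 -67.9  42. ]
 [378.9 -22.6  42. ]
 [380.  -75.   42. ]] [497.70410884 -46.05348323  42.        ]
236.65813238262558 1.3141355369396337
(-190, 58, 15) [[ 80.5 247.2]]
(-190, -58, 15) [[174.3 228.5]]
(45, -58, 15) [[99.5 -0.2]]
(-15, -60, 120) [[53.5 45.1]]
```

View pics/w1c.png

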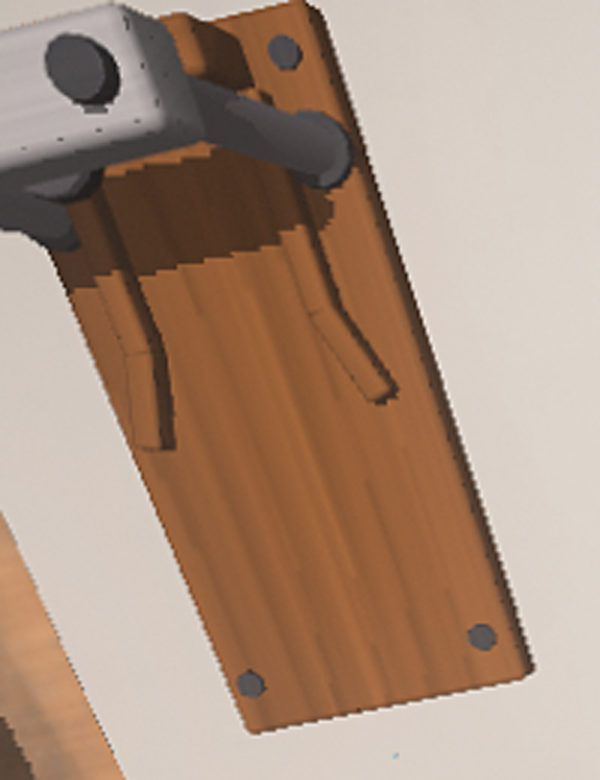

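View pics/w1l.png

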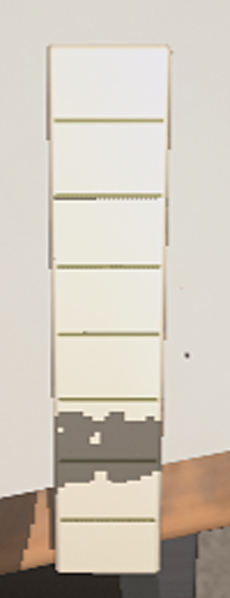

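```bash
python3 - <<'E'
from h import *
import fit
W=[('w1',p,X) for p,X in [((82.3,244.3),(-190,58,15)),((176.3,224.3),(-190,-58,15)),((103.5,0),(45,-58,15)),((55,41.7),(-15,-60,120))]]
for ob in (W,W*2+fit.obs):
    r=fit.least_squares(fit.res,fit.best.x,args=(ob,),loss='soft_l1',x_scale=[10,10,.1]);print(r.x[:2],np.degrees(r.x[2])-360,fit.res(r.x,ob).reshape(-1,2).round(1)[:14].tolist())
E
python3 go.py 490 -45.7 120 1.3;python3 go.py 490 -45.7 28 1.3
```

```text
[615.22309782 212.81111637] 12.47866312603253 [[-0.2, 0.9], [-0.1, 2.2], [-1.5, -3.0], [1.5, -0.1]]
[614.42682937 213.84418921] 12.719162436988313 [[-0.2, 1.5], [-0.3, 2.6], [-2.7, -2.4], [0.3, 0.6], [-0.2, 1.5], [-0.3, 2.6], [-2.7, -2.4], [0.3, 0.6], [0.1, 0.8], [1.5, 0.0], [0.6, -1.4], [-0.1, -0.3], [1.7, -1.9], [1.4, -2.3]]
clock 1.57 rows >= 2.886998630613964 0.015571265641626773
[ 0.1801  0.0115 -0.0005] [-0.0027  0.0004  0.0011]
clock 1.57 rows >= 4.3570892426379855 0.015571265641626773
[ 0.2721  0.0116 -0.0006] [-0.0027  0.0004  0.0011]
```

```bash
python3 -m creep '[[[0.06,0.011,-0.0005,0,0,0],[0.12,0.011,-0.0005,0,0,0],[0.18,0.011,-0.0005,0,0,0],[0.23,0.011,-0.0005,0,0,0],[0.26,0.011,-0.0005,0,0,0],[0.272,0.011,-0.0005,0,0,0],[0.272,0.011,-0.0005,0,0,0]]]'
python3 - <<'E'
from h import *
wshot('w2')
E
```

```text
clock: 2.45
tcp_pos: [489.4, -47.0, 28.2]
tool_rot: [[-0.001, 1.0, 0.017], [0.0, 0.017, -1.0], [-1.0, -0.001, -0.0]]
ft_force: [-0.7, 0.5, 1.2]
width: 0.998
```

View pics/w2.png

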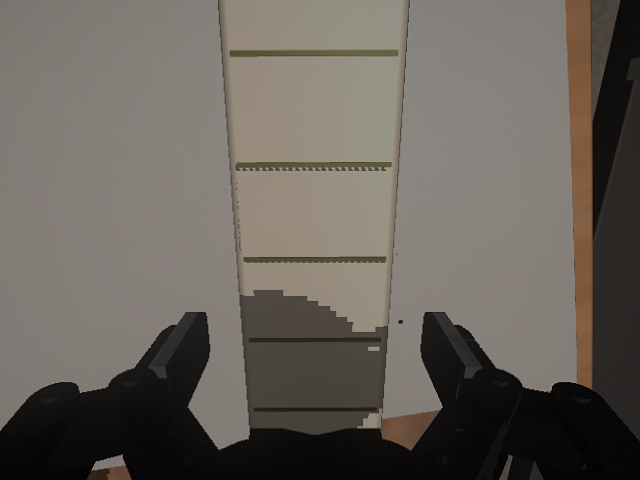

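The jaws straddle the loaf evenly: its edges are at columns 242 and 387, the pads at 209 and 422. Closing.

```bash
python3 -m creep '[[[0,0,0,0,0,0],[0,0,0,0,0,0],[0,0,0,0,0,0],[0,0,0,0,0,0]]]' 0.5 45;python3 -m creep '[[[-0.02,0,0,0,0,0],[-0.05,0,0,0,0,0],[-0.05,0,0,0,0,0]]]'
```

```text
clock: 3.0
tcp_pos: [490.9, -46.6, 29.9]
tool_rot: [[0.003, 1.0, 0.018], [-0.001, 0.018, -1.0], [-1.0, 0.003, 0.001]]
ft_force: [-0.4, -2.1, 7.0]
width: 0.6
clock: 3.38
tcp_pos: [491.4, -46.3, 80.1]
tool_rot: [[0.005, 1.0, 0.018], [-0.001, 0.018, -1.0], [-1.0, 0.005, 0.001]]
ft_force: [0.8, -0.2, -4.7]
width: 0.597
```

```bash
python3 go.py 399 165 100 12.6
```

```text
clock 3.38 rows >= 3.7033664771482595 1.0813193456290824
[-0.0205 -0.0885 -0.2129] [-0.2019  0.0014 -0.0046]
```

```bash
python3 -m creep '[[[-0.02,-0.03,-0.05,-0.05,0,0],[-0.0205,-0.05,-0.1,-0.1,0,0],[-0.0205,-0.07,-0.15,-0.15,0,0],[-0.0205,-0.0885,-0.2,-0.202,0,-0.004],[-0.0205,-0.0885,-0.213,-0.202,0,-0.004],[-0.0205,-0.0885,-0.213,-0.202,0,-0.004]]]'
python3 - <<'E'
from h import *
wshot('w3');save('top','t3')
crop('t3','t3c',230,200,340,400,3)
E
```

```text
clock: 4.12
tcp_pos: [397.6, 165.7, 98.3]
tool_rot: [[-0.004, 0.975, 0.22], [-0.001, 0.22, -0.975], [-1.0, -0.004, 0.0]]
ft_force: [-0.5, -0.1, -5.2]
width: 0.603
```

View pics/w3.png

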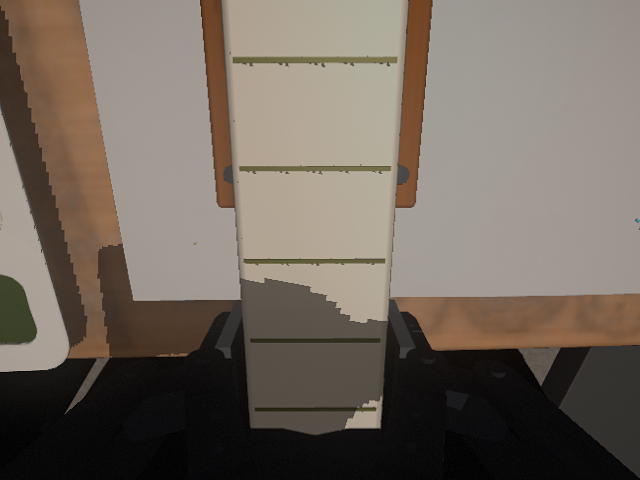

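View pics/t3c.png

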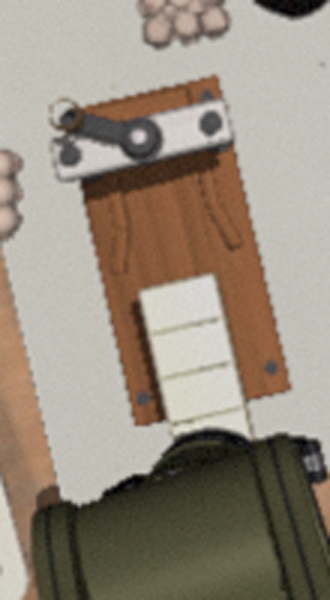

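The bed's near corners are at (218,207) and (415,207), and the loaf's edges in that row at 237 and 394. I'll compute the offset in millimetres.

Run:
```python
from h import *
B=[onz('w3',p,15) for p in [(217.5,207),(415.5,207),(202,20),(431,20)]]
L=[onz('w3',p,110) for p in [(237,207),(393.5,207),(223.5,20),(407,20)]]
print(np.round(B,1));print(np.round(L,1))
mb=(B[0]+B[1])/2;f=(B[2]+B[3])/2;yb=np.arctan2(*(f-mb)[1::-1]);print('bed yaw',np.degrees(yb),np.linalg.norm(B[0]-B[1]))
ml=(L[0]+L[1])/2;fl=(L[2]+L[3])/2;print('loaf yaw',np.degrees(np.arctan2(*(fl-ml)[1::-1])),np.linalg.norm(L[0]-L[1]))
n=np.array([-np.sin(yb),np.cos(yb),0]);x=np.array([np.cos(yb),np.sin(yb),0])
e=(B[0]-B[1]);print('edge normal yaw',np.degrees(np.arctan2(-e[0],e[1])))
print('loaf lateral off',(ml-mb)@n,(fl-mb)@n,'TCP lat/long',(sense()['tcp_pos']-mb)@n,(sense()['tcp_pos']-mb)@x)
o=mb+x*190;print('clamp origin',o)
```

```text
[[417.9 228.7  15. ]
 [443.  117.5  15. ]
 [510.5 249.6  15. ]
 [535.6 138.6  15. ]]
[[445.9 202.5 110. ]
 [456.6 154.8 110. ]
 [496.1 214.2 110. ]
 [507.  165.8 110. ]]
bed yaw 12.786092107141636 114.00512773337324
loaf yaw 12.72675986783097 48.95295498173386
edge normal yaw 12.70395268204785
loaf lateral off 0.8321604063315124 0.7787435452196758 TCP lat/long -1.1801482315605127 -33.651937308395745
clamp origin [615.75994385 215.12022086  15.        ]
```

```bash
python3 -m creep '[[[0.03,0,0.0008,0,0,0],[0.046,0,0.0008,0,0,0],[0.0505,0,0.0008,0,0,0],[0.0505,0,0.0008,0,0,0]]]';python3 -m creep '[[[0.001,0,0,0,0,0],[0.002,0,0,0,0,0],[0.002,0,0,0,0,0]]]'
```

```text
clock: 4.72
tcp_pos: [398.1, 163.6, 48.4]
tool_rot: [[-0.004, 0.976, 0.216], [-0.001, 0.216, -0.976], [-1.0, -0.004, -0.0]]
ft_force: [-0.3, -0.1, -4.4]
width: 0.6
clock: 5.1
tcp_pos: [397.8, 164.5, 46.8]
tool_rot: [[-0.003, 0.976, 0.218], [-0.0, 0.218, -0.976], [-1.0, -0.003, -0.0]]
ft_force: [0.3, -0.6, -3.4]
width: 0.603
```

```bash
python3 -m creep '[[[0.0007,0.01,0,-0.003,0,0],[0.0007,0.025,0,-0.003,0,0],[0.0007,0.04,0,-0.003,0,0],[0.0007,0.055,-0.0001,-0.003,0,0],[0.0007,0.07,-0.0002,-0.003,0,0],[0.0007,0.08,-0.0002,-0.003,0,0],[0.0007,0.08,-0.0002,-0.003,0,0]]]';python3 - <<'E'
from h import *
s=sense();d=s['tcp_pos'][:2]-np.array([615.76,215.12]);a=np.radians(12.75);print(d@[np.cos(a),np.sin(a)],d@[-np.sin(a),np.cos(a)])
wshot('w4')
E
```

```text
clock: 5.98
tcp_pos: [477.0, 182.3, 45.4]
tool_rot: [[-0.003, 0.975, 0.221], [-0.0, 0.221, -0.975], [-1.0, -0.003, -0.0]]
ft_force: [0.6, 0.5, -3.9]
width: 0.601
-142.61251915264268 -1.3291181808572166
```

View pics/w4.png

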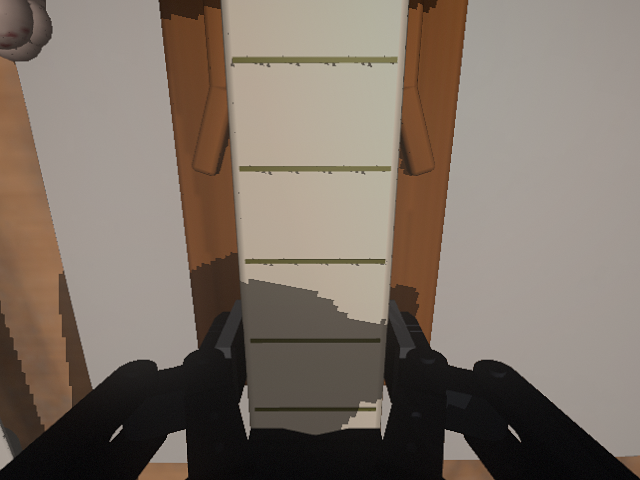

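The loaf lies centred between the rails (rail tips at (206,170) and (420,170)). I'll lower it onto the bed and keep pushing.

```bash
python3 -m creep '[[[0.001,0.003,0,0,0,0],[0.001,0.012,0,0,0,0],[0.001,0.022,0,0,0,0],[0.001,0.030,0,0,0,0],[0.001,0.030,0,0,0,0]]]'; python3 -m creep '[[[0,0.002,0,0,0,0],[0,0.004,0,0,0,0],[0,0.005,0,0,0,0],[0,0.005,0,0,0,0]]]'
```

```text
clock: 6.65
tcp_pos: [502.6, 188.2, 44.8]
tool_rot: [[-0.007, 0.975, 0.221], [-0.001, 0.221, -0.975], [-1.0, -0.008, -0.0]]
ft_force: [-4.3, -0.7, 6.8]
width: 0.599
clock: 7.15
tcp_pos: [504.3, 188.5, 44.8]
tool_rot: [[-0.012, 0.975, 0.221], [-0.003, 0.221, -0.975], [-1.0, -0.013, -0.0]]
ft_force: [-8.2, -2.5, 10.6]
width: 0.603
```

Run:
```python
from h import *
wshot('w5');save('top','t5');save('scene','s5')
crop('t5','t5c',230,200,340,340,4.2)
crop('s5','s5c',220,210,420,390,3.3)
```

```text
(no output)
```

View pics/w5.png

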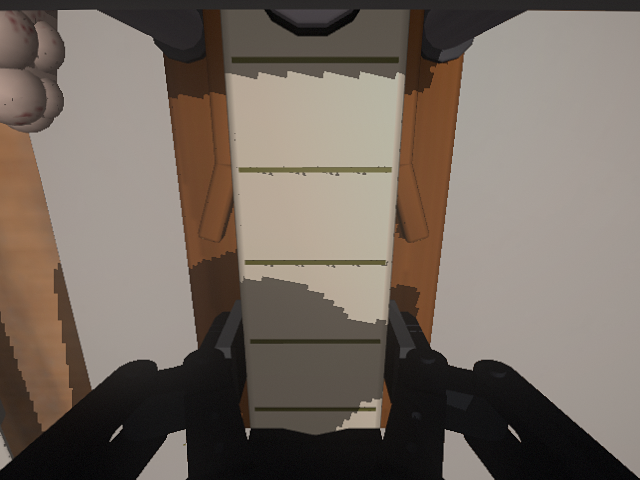

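View pics/t5c.png

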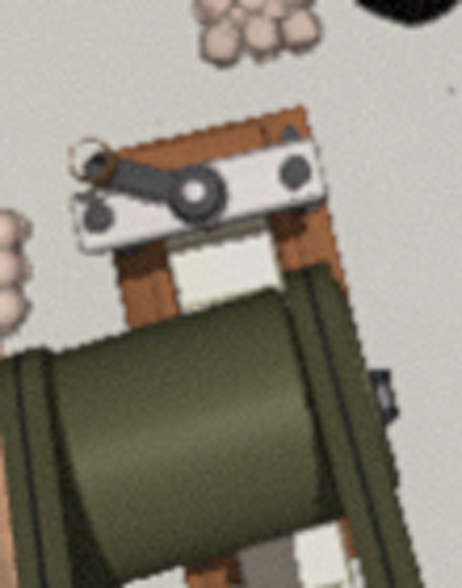

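View pics/s5c.png

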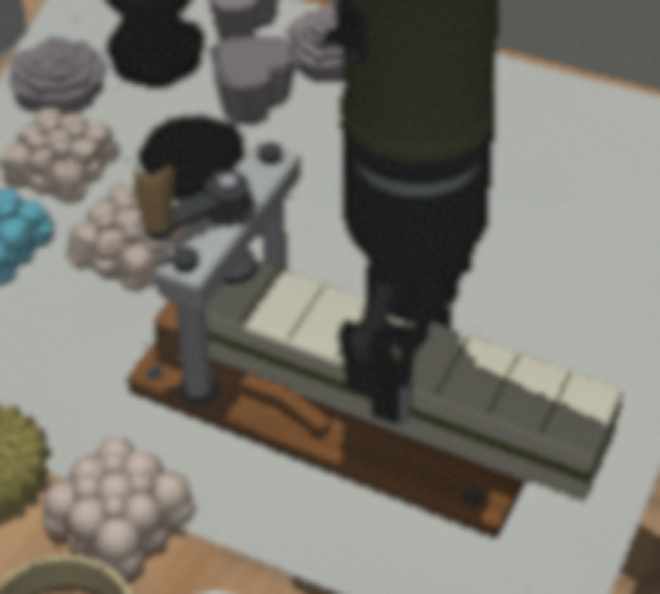

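Run:
```python
from h import *
import fit
q=[615.76,215.12,np.radians(12.75)]
for x in (-220,-228):
  for X in [(x,26,57),(x,-26,57),(x,26,15)]:
    p=proj('s5',fit.T(q,X))[0]; print(X,p,((p-[220,210])*3.3).round())
for X in [(-190,58,15),(-190,-58,15),(45,58,15)]:
    p=proj('s5',fit.T(q,X))[0]; print(X,((p-[220,210])*3.3).round())
# rail mouth/ bed in wrist
for X in [(-81,33.5,25),(-81,-33.5,25),(-50,28.5,25),(-50,-28.5,25),(-190,58,15)]: print(X,proj('w5',fit.T(q,X))[0].round(1))
# score-line spacing
for x in range(-90,0,10): print(x,proj('w5',fit.T(q,(x,0,57)))[0].round(1))
```

```text
(-220, 26, 57) [394.03531308 346.49207512] [574. 450.]
(-220, -26, 57) [403.83362142 325.36870039] [607. 381.]
(-220, 26, 15) [391.72528848 361.22102994] [567. 499.]
(-228, 26, 57) [398.47109247 348.12966207] [589. 456.]
(-228, -26, 57) [408.11296341 326.87286942] [621. 386.]
(-228, 26, 15) [396.00451491 362.8478032 ] [581. 504.]
(-190, 58, 15) [492. 524.]
(-190, -58, 15) [567. 372.]
(45, 58, 15) [116. 374.]
(-81, 33.5, 25) [232.4 241.2]
(-81, -33.5, 25) [395.3 241.2]
(-50, 28.5, 25) [239.7 164.8]
(-50, -28.5, 25) [387.9 164.8]
(-190, 58, 15) [205.3 429. ]
-90 [313.6 296.7]
-80 [313.6 269.3]
-70 [313.6 240.4]
-60 [313.5 209.9]
-50 [313.5 177.6]
-40 [313.5 143.5]
-30 [313.4 107.3]
-20 [313.4  68.9]
-10 [313.3  28.2]
```

By score lines and rails in the wrist view the loaf is still about 7.5 mm short. The upward force (10.6 N) says it's being pressed into the bed, so I'll ease up and push on.

```bash
python3 -m creep '[[[-0.002,0,0,0,0,0],[-0.002,0.002,0,0,0,0],[-0.002,0.004,0,0,0,0],[-0.002,0.004,0,0,0,0]]]'; python3 -m creep '[[[0,0.002,0,0,0,0],[0,0.004,0,0,0,0],[0,0.004,0,0,0,0]]]'
```

```text
clock: 7.8
tcp_pos: [510.4, 189.9, 45.1]
tool_rot: [[-0.011, 0.975, 0.221], [-0.002, 0.221, -0.975], [-1.0, -0.011, -0.0]]
ft_force: [-6.5, -0.8, -3.7]
width: 0.602
clock: 8.18
tcp_pos: [510.4, 190.0, 44.9]
tool_rot: [[-0.018, 0.975, 0.221], [-0.004, 0.221, -0.975], [-1.0, -0.018, -0.0]]
ft_force: [-14.0, -2.0, 3.1]
width: 0.596
```

```bash
python3 -m creep '[[[-0.001,0.002,0,0,0,0],[-0.001,0.003,0,0,0,0],[-0.001,0.003,0,0,0,0]]]'
python3 - <<'E'
from h import *
wshot('w6');crop('w6','w6c',200,0,440,300,2)
E
```

```text
clock: 8.55
tcp_pos: [510.4, 190.0, 44.9]
tool_rot: [[-0.023, 0.975, 0.221], [-0.005, 0.221, -0.975], [-1.0, -0.024, -0.0]]
ft_force: [-16.9, -3.6, 1.4]
width: 0.598
```

View pics/w6c.png

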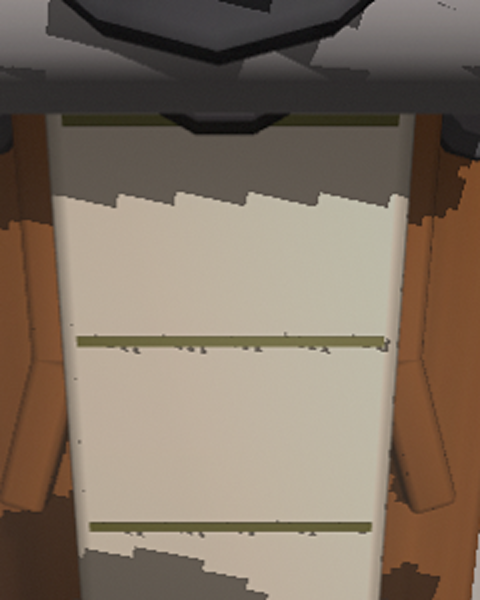

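```bash
python3 -m creep '[[[0,-0.004,0,0,0,0],[0,-0.006,0,0,0,0],[0,-0.006,0,0,0,0]]]'; python3 -m creep '[[[0,0,0,0,0,0],[0,0,0,0,0,0],[0,0,0,0,0,0],[0,0,0,0,0,0]]]' 1
python3 - <<'E'
from h import *
wshot('w7');
import fit
q=[615.76,215.12,np.radians(12.75)]
for r in range(-70,0,10): print(r,proj('w7',fit.T(q,(r,0,57)))[0].round(1))
print(proj('w7',fit.T(q,(-81,33,25))),proj('w7',fit.T(q,(-50,28.5,25))))
E
```

```text
clock: 8.98
tcp_pos: [510.5, 189.9, 45.6]
tool_rot: [[-0.013, 0.975, 0.221], [-0.003, 0.221, -0.975], [-1.0, -0.013, -0.0]]
ft_force: [-6.7, -1.2, -5.7]
width: 0.601
clock: 9.48
tcp_pos: [515.5, 191.1, 47.7]
tool_rot: [[-0.002, 0.975, 0.221], [-0.0, 0.221, -0.975], [-1.0, -0.002, -0.0]]
ft_force: [-0.9, 0.4, 0.4]
width: 1.0
-70 [313.6 269.4]
-60 [313.5 241.2]
-50 [313.5 211.6]
-40 [313.4 180.4]
-30 [313.4 147.4]
-20 [313.4 112.7]
-10 [313.3  76. ]
[[237.05583958 264.81316488]] [[243.1636196  193.25361876]]
```

View pics/w7.png

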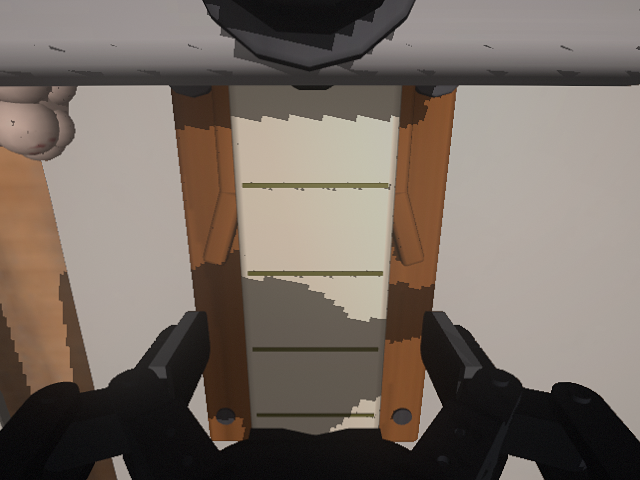

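```bash
python3 go.py 370.5 159.6 120 12.75; python3 go.py 370.5 159.6 52 12.75
```

```text
clock 9.53 rows >= 2.6371382741706557 0.015226788583144189
[-0.072  -0.1483 -0.0014] [ 0.0003 -0.0005  0.0028]
clock 9.53 rows >= 2.37022431343144 0.015226788583144189
[-0.004  -0.1481 -0.0013] [ 0.0003 -0.0005  0.0028]
```

```bash
python3 -m creep '[[[-0.05,0,0,0,0,0],[-0.072,-0.03,0,0,0,0],[-0.072,-0.09,0,0,0,0],[-0.072,-0.148,-0.001,0,0,0.003],[-0.072,-0.148,-0.001,0,0,0.003],[-0.05,-0.148,-0.001,0,0,0.003],[-0.004,-0.148,-0.001,0,0,0.003],[-0.004,-0.148,-0.001,0,0,0.003]]]' ; python3 -m creep '[[[0,0,0,0,0,0],[0,0,0,0,0,0],[0,0,0,0,0,0],[0,0.003,0,0,0,0],[0,0.008,0,0,0,0],[0,0.013,0,0,0,0],[0,0.013,0,0,0,0]]]' 0
```

```text
clock: 10.52
tcp_pos: [368.7, 158.7, 50.1]
tool_rot: [[-0.007, 0.975, 0.221], [-0.002, 0.221, -0.975], [-1.0, -0.007, 0.0]]
ft_force: [-0.5, 0.2, -1.2]
width: 1.004
clock: 11.4
tcp_pos: [383.7, 162.3, 51.9]
tool_rot: [[-0.0, 0.975, 0.221], [0.0, 0.221, -0.975], [-1.0, -0.0, -0.0]]
ft_force: [-0.2, -0.3, -0.6]
width: -0.001
```

```bash
python3 -m creep '[[[0,0.003,0,0,0,0],[0,0.006,0,0,0,0],[0,0.006,0,0,0,0]]]';python3 -m creep '[[[0,0.003,0,0,0,0],[0,0.006,0,0,0,0],[0,0.006,0,0,0,0]]]';python3 -m creep '[[[0,0.003,0,0,0,0],[0,0.006,0,0,0,0],[0,0.006,0,0,0,0]]]'
```

```text
clock: 11.78
tcp_pos: [388.3, 163.3, 51.7]
tool_rot: [[-0.002, 0.975, 0.221], [-0.0, 0.221, -0.975], [-1.0, -0.002, -0.0]]
ft_force: [-0.9, -1.0, 0.6]
width: 0.001
clock: 12.15
tcp_pos: [388.4, 163.2, 51.1]
tool_rot: [[-0.012, 0.975, 0.221], [-0.003, 0.221, -0.975], [-1.0, -0.012, 0.0]]
ft_force: [-9.4, -1.2, 8.3]
width: 0.0
clock: 12.52
tcp_pos: [388.5, 163.0, 50.5]
tool_rot: [[-0.022, 0.975, 0.221], [-0.005, 0.221, -0.975], [-1.0, -0.023, 0.0]]
ft_force: [-18.2, -3.3, 14.0]
width: 0.002
```

The loaf doesn't budge under an 18 N push from behind, so it is home against the stop. I'll back off, lift, and go to look at the crank.

```bash
python3 -m creep '[[[0,-0.02,0,0,0,0],[0,-0.03,0,0,0,0],[-0.06,-0.03,0,0,0,0],[-0.12,-0.03,0,0,0,0],[-0.18,-0.03,0,0,0,0],[-0.24,-0.03,0,0,0,0],[-0.25,-0.03,0,0,0,0],[-0.25,-0.03,0,0,0,0]]]' 1; python3 go.py 585 230 310 12.75
```

```text
clock: 13.52
tcp_pos: [371.8, 159.5, 302.4]
tool_rot: [[0.001, 0.975, 0.221], [0.001, 0.221, -0.975], [-1.0, 0.001, -0.001]]
ft_force: [-0.1, -0.3, -1.0]
width: 1.0
clock 13.53 rows >= 3.594373620069844 0.008338945087561089
[-0.0073  0.2235 -0.0217] [ 0.0002 -0.0006 -0.0014]
```

```bash
python3 -m creep '[[[-0.007,0.06,-0.006,0,0,0],[-0.007,0.12,-0.012,0,0,0],[-0.007,0.18,-0.018,0,0,0],[-0.007,0.2235,-0.0217,0,0,0],[-0.007,0.2235,-0.0217,0,0,0],[-0.007,0.2235,-0.0217,0,0,0]]]'
python3 - <<'E'
from h import *
wshot('w8');save('scene','s8');save('top','t8')
crop('s8','s8c',220,210,420,390,3.3)
crop('w8','w8c',200,100,440,300,3)
E
```

```text
clock: 14.28
tcp_pos: [583.1, 229.4, 305.7]
tool_rot: [[-0.007, 0.975, 0.221], [-0.002, 0.221, -0.975], [-1.0, -0.007, 0.0]]
ft_force: [-0.2, 0.0, 0.3]
width: 0.996
```

View pics/w8.png

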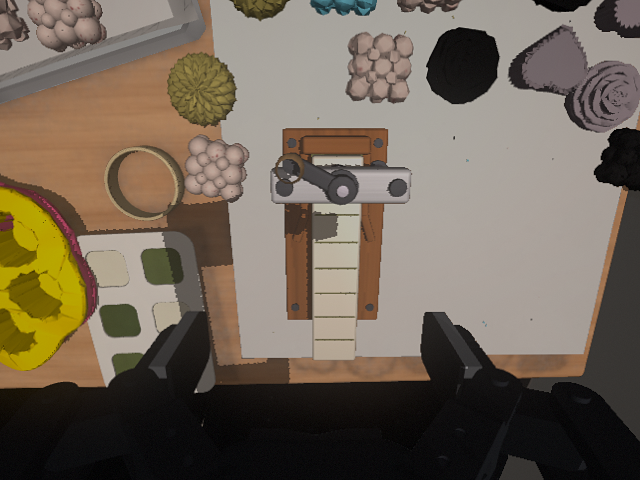

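View pics/s8c.png

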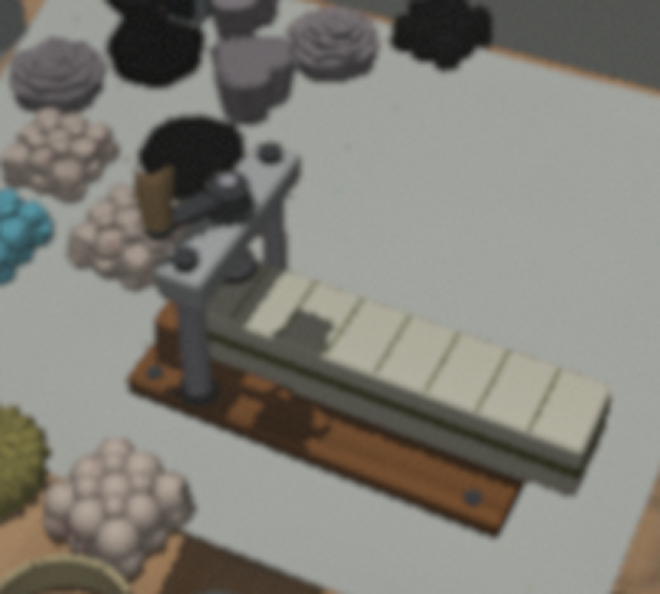

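The wrist view shows the loaf's far end (row ≈155) right at the stop block, the hub at (342,187) and the knob at (288,168). A closer crop next.

View pics/w8c.png

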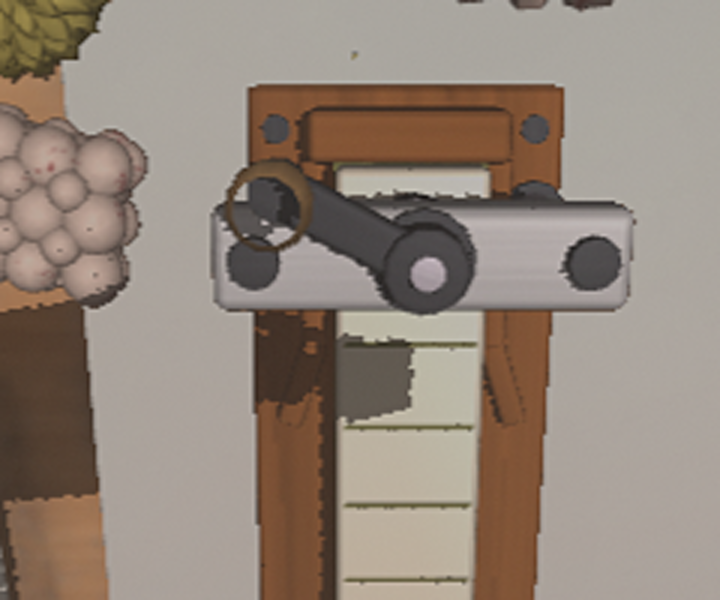

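```bash
cat > ck.py <<'E'
from h import *
a=np.radians(12.75);C=np.array([615.76,215.12])
U=np.array([[np.cos(a),np.sin(a)],[-np.sin(a),np.cos(a)]])
E
python3 - <<'E'
from ck import *
import fit
h=onz('w8',(341.5,189.2),140.5);k=onz('w8',(289.7,168),175.5)
print('hub',h,'knob',k,np.linalg.norm((k-h)[:2]))
q=[*C,a]
# bridge corners at crop: (213,300),(628,300),(632,208),(218,208)
for p,X in [((213,308),(-15,60,120)),((626,308),(-15,-60,120)),((632,206),(15,-60,120)),((248,88),(45,58,15)),((564,88),(45,-58,15))]:
    print(np.round((np.array(p)+.5)/3-.5+[200,100],1),proj('w8',fit.T(q,X))[0].round(1))
v=U@(k-h)[:2];print(v,np.arctan2(v[1],v[0]),1.4-np.arctan2(v[1],v[0]))
E
```

```text
hub [615.93575837 216.08396118 140.5       ] knob [627.82630151 257.94487867 175.5       ] 43.51690969820036
[270.7 202.3] [270.4 202.8]
[408.3 202.3] [410.6 202.8]
[410.3 168.3] [413.5 167.3]
[282.3 129. ] [281.3 127.2]
[387.7 129. ] [389.1 127.2]
[20.83594706 38.20451204] 1.0715076586588166 0.3284923413411833
```

```bash
python3 go.py 628 258.4 167 12.75
```

```text
clock 14.43 rows >= 2.416169329907193 0.014234880221091765
[ 0.1411  0.0506 -0.0183] [ 0.0003 -0.0003  0.0026]
```

```bash
python3 -m creep '[[[0.03,0.03,-0.01,0,0,0],[0.07,0.05,-0.018,0,0,0.002],[0.09,0.0506,-0.0183,0,0,0.002],[0.09,0.0506,-0.0183,0,0,0.002]]]'
python3 - <<'E'
from h import *
wshot('w9')
E
python3 go.py 628 258.4 167 12.75
```

```text
clock: 14.92
tcp_pos: [627.6, 258.3, 216.9]
tool_rot: [[-0.003, 0.975, 0.221], [-0.001, 0.221, -0.975], [-1.0, -0.004, 0.0]]
ft_force: [-0.4, -0.5, 1.3]
width: 1.0
clock 14.97 rows >= 0.8263765493072621 0.002880390373610199
[ 0.0516 -0.0007  0.0001] [ 0.0004 -0.0003  0.0003]
```

View pics/w9.png

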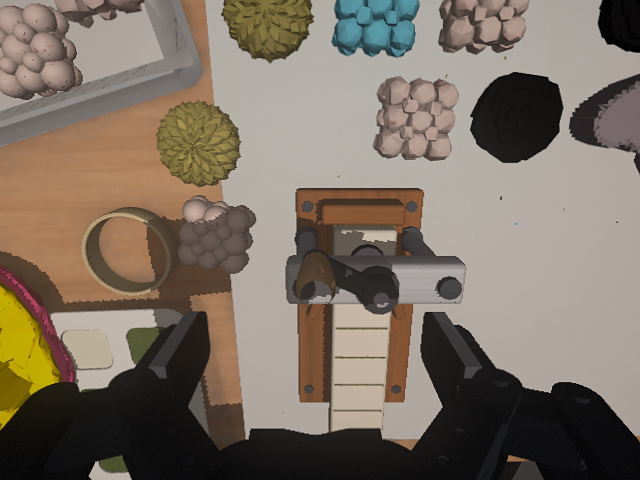

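The knob (316,280) sits centred between the jaws (columns 209 and 422). Descending and pinching.

```bash
python3 -m creep '[[[0.03,-0.0005,0,0,0,0],[0.0505,-0.0005,0,0,0,0],[0.0505,-0.0005,0,0,0,0]]]'; python3 -c "
from h import *
print(sense()['tcp_pos'])"; python3 -m creep '[[[0,0,0,0,0,0],[0,0,0,0,0,0],[0,0,0,0,0,0],[0,0,0,0,0,0],[0,0,0,0,0,0]]]' 0 60
```

```text
clock: 15.35
tcp_pos: [628.5, 258.5, 168.5]
tool_rot: [[0.0, 0.975, 0.221], [0.0, 0.221, -0.975], [-1.0, 0.0, -0.0]]
ft_force: [-0.5, -0.0, 0.1]
width: 1.0
[628.45658345 258.47013997 168.50643272]
clock: 15.98
tcp_pos: [629.7, 258.6, 169.0]
tool_rot: [[0.002, 0.975, 0.221], [0.001, 0.221, -0.975], [-1.0, 0.002, -0.0]]
ft_force: [-0.4, -0.5, 5.4]
width: 0.214
```

```bash
cat > circ.py <<'E'
import sys,numpy as np
a,b,n=float(sys.argv[1]),float(sys.argv[2]),int(sys.argv[3]) # crank angles
t=np.linspace(a,b,n+1)[1:];P=lambda t:np.array([np.cos(1.4-t),-np.sin(1.4-t)])*.045
for x in t: print(np.round(x,3),np.round(P(x)-P(a),4))
E
cat > ang.py <<'E'
from ck import *
s=sense();v=U@(s['tcp_pos'][:2]-np.array([615.9,215.6]));f=np.array(s['ft_force']);g=U@f[:2]
ph=np.arctan2(v[1],v[0]);er=np.array([np.cos(ph),np.sin(ph)]);et=np.array([np.sin(ph),-np.cos(ph)])
print('clock %.2f crank %.3f r %.1f  resist %.2f radial %.2f fz %.1f z %.1f'%(s['clock'],1.4-ph,np.hypot(*v),-g@et,g@er,f[2],s['tcp_pos'][2]))
E
python3 ang.py; python3 circ.py 0.35 1.15 8
```

```text
clock 15.97 crank 0.361 r 45.2  resist 0.18 radial -0.59 fz 5.4 z 169.0
0.45 [0.0038 0.0024]
0.55 [0.0073 0.0052]
0.65 [0.0105 0.0084]
0.75 [0.0134 0.0118]
0.85 [0.016  0.0155]
0.95 [0.0181 0.0195]
1.05 [0.0199 0.0236]
1.15 [0.0212 0.0279]
```

```bash
python3 -m creep '[[[0,0.0038,0.0024,0,0,0],[0,0.0073,0.0052,0,0,0],[0,0.0105,0.0084,0,0,0],[0,0.0134,0.0118,0,0,0],[0,0.016,0.0155,0,0,0],[0,0.0181,0.0195,0,0,0],[0,0.0199,0.0236,0,0,0],[0,0.0212,0.0279,0,0,0]]]'; python3 ang.py; python3 circ.py 1.15 1.35 2;python3 circ.py 1.35 1.55 2;python3 circ.py 1.55 1.75 2
```

```text
clock: 16.98
tcp_pos: [655.3, 240.3, 169.1]
tool_rot: [[0.0, 0.975, 0.221], [0.007, 0.221, -0.975], [-1.0, 0.002, -0.007]]
ft_force: [-3.0, 8.9, 5.5]
width: 0.21
clock 16.98 crank 1.063 r 46.5  resist 9.13 radial 2.18 fz 5.5 z 169.1
1.25 [0.0009 0.0044]
1.35 [0.0013 0.0089]
1.45 [0.     0.0045]
1.55 [-0.0004  0.009 ]
1.65 [-0.0009  0.0044]
1.75 [-0.0022  0.0087]
```

```bash
python3 -m creep '[[[0,0.0009,0.0044,0,0,0],[0,0.0013,0.0089,0,0,0]]]' >/dev/null; python3 ang.py;python3 -m creep '[[[0,0,0.0045,0,0,0],[0,-0.0004,0.009,0,0,0]]]'>/dev/null; python3 ang.py;python3 -m creep '[[[0,-0.0009,0.0044,0,0,0],[0,-0.0022,0.0087,0,0,0]]]'>/dev/null; python3 ang.py
python3 -c "
from h import *
save('scene','s10');crop('s10','s10c',260,240,350,330,6)"
for i in 1.75 1.95 2.15; do python3 circ.py $i $(python3 -c "print($i+.2)") 2;done
```

```text
clock 17.23 crank 1.259 r 46.7  resist 9.02 radial 2.18 fz 3.5 z 169.1
clock 17.48 crank 1.455 r 47.0  resist 8.27 radial 2.16 fz 2.3 z 169.2
clock 17.73 crank 1.651 r 47.1  resist 9.48 radial 2.81 fz 1.2 z 169.3
1.85 [-0.0018  0.0041]
1.95 [-0.0039  0.0081]
2.05 [-0.0025  0.0037]
2.15 [-0.0054  0.0072]
2.25 [-0.0032  0.0031]
2.35 [-0.0068  0.0059]
```

View pics/s10c.png

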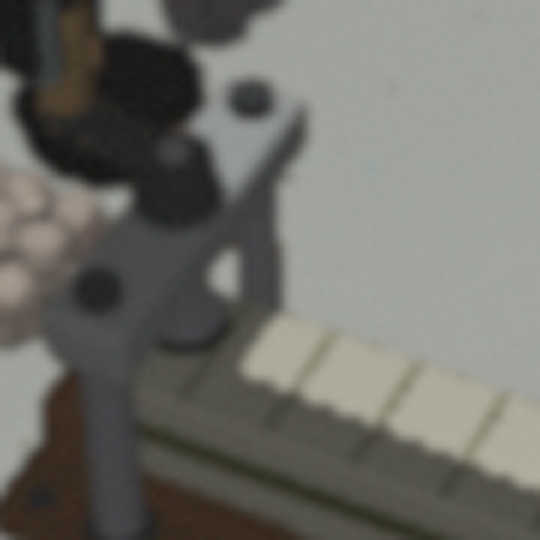

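```bash
python3 -m creep '[[[0,-0.0018,0.0041,0,0,0],[0,-0.0039,0.0081,0,0,0]]]' >/dev/null; python3 ang.py;python3 -m creep '[[[0,-0.0025,0.0037,0,0,0],[0,-0.0054,0.0072,0,0,0]]]'>/dev/null; python3 ang.py
python3 -c "
from h import *
save('scene','s11');crop('s11','s11c',260,240,350,330,6)"
```

```text
clock 18.02 crank 1.845 r 47.1  resist 9.35 radial 1.93 fz 1.6 z 169.3
clock 18.27 crank 2.042 r 47.1  resist 9.39 radial 4.03 fz -0.4 z 169.3
```

View pics/s11c.png

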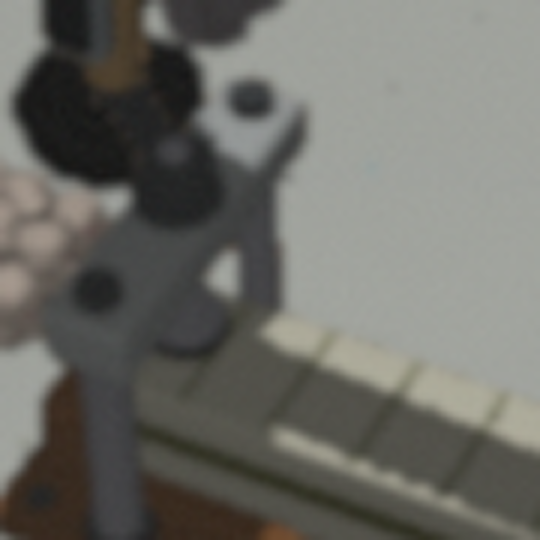

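```bash
python3 - <<'E'
from ck import *
import fit
q=[615.9,215.6,a]
for z in (57,60,63,66):
    P=np.array([proj('s11',fit.T(q,(14*np.cos(t),14*np.sin(t),z)))[0] for t in np.linspace(0,6.28,60)])
    c=(P-[260,240])*6; print(z,'xmin/max',c[:,0].min().round(),c[:,0].max().round(),'ymax',c[:,1].max().round())
# reference features: bridge corners, stop/loaf line at -10
for X in [(-10,26,57),(-10,-26,57),(-40,26,57),(-40,-26,57),(-15,60,120),(-15,-60,120)]: print(X,((proj('s11',fit.T(q,X))[0]-[260,240])*6).round())
E
python3 -c "
from h import *
crop('s11','s11d',275,270,325,320,12)"
```

```text
57 xmin/max 129.0 217.0 ymax 368.0
60 xmin/max 129.0 217.0 ymax 361.0
63 xmin/max 128.0 217.0 ymax 355.0
66 xmin/max 128.0 216.0 ymax 348.0
(-10, 26, 57) [161. 401.]
(-10, -26, 57) [240. 293.]
(-40, 26, 57) [246. 433.]
(-40, -26, 57) [323. 322.]
(-15, 60, 120) [106. 336.]
(-15, -60, 120) [298.  88.]
```

View pics/s11d.png

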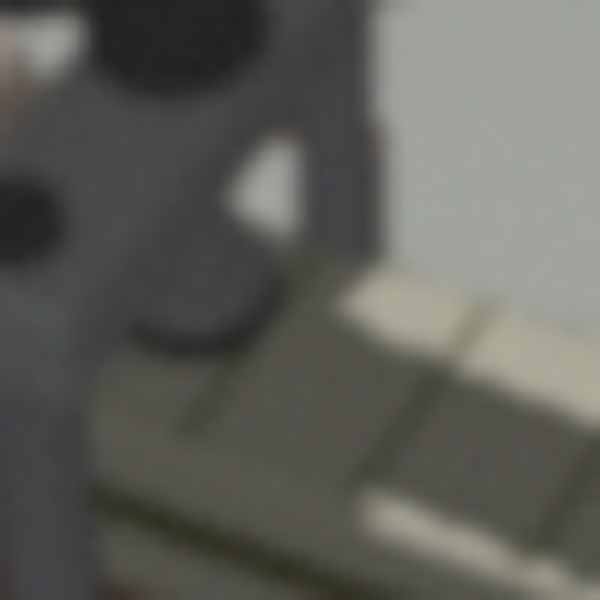

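By eye the pad's lower edge (crop ≈ row 355) should end near row 365 at contact, so only a few millimetres of gap remain. Continuing by feel in small steps.

```bash
for i in 2.15 2.35 2.55 2.75; do python3 circ.py $i $(python3 -c "print($i+.2)") 2;done; python3 -m creep '[[[0,-0.0032,0.0031,0,0,0],[0,-0.0068,0.0059,0,0,0]]]' >/dev/null; python3 ang.py
```

```text
2.25 [-0.0032  0.0031]
2.35 [-0.0068  0.0059]
2.45 [-0.0038  0.0024]
2.55 [-0.0078  0.0045]
2.65 [-0.0042  0.0016]
2.75 [-0.0085  0.0028]
2.85 [-0.0044  0.0008]
2.95 [-0.0089  0.0011]
clock 18.57 crank 2.237 r 46.9  resist 8.30 radial 3.47 fz -0.6 z 169.3
```

```bash
python3 -m creep '[[[0,-0.0038,0.0024,0,0,0],[0,-0.0078,0.0045,0,0,0]]]' >/dev/null; python3 ang.py; python3 -m creep '[[[0,-0.0042,0.0016,0,0,0],[0,-0.0085,0.0028,0,0,0]]]' >/dev/null; python3 ang.py
```

```text
clock 18.82 crank 2.434 r 46.8  resist 8.49 radial 4.39 fz -0.9 z 169.3
clock 19.07 crank 2.629 r 46.4  resist 8.55 radial 3.69 fz -1.4 z 169.3
```

```bash
python3 -m creep '[[[0,-0.0044,0.0008,0,0,0]]]' >/dev/null; python3 ang.py; python3 -m creep '[[[0,-0.0045,0.0003,0,0,0]]]' >/dev/null; python3 ang.py; for i in 2.95 3.05 3.15 3.25 3.35 3.45 3.55 3.65; do python3 circ.py $i $(python3 -c "print($i+.1)") 1;done; python3 -c "
from h import *
save('scene','s12');crop('s12','s12c',275,270,325,320,12)"
```

```text
clock 19.20 crank 2.728 r 46.3  resist 8.61 radial 3.23 fz -1.2 z 169.3
clock 19.32 crank 2.827 r 46.1  resist 8.36 radial 2.56 fz -0.2 z 169.3
3.05 [-0.0045 -0.0001]
3.15 [-0.0045 -0.0006]
3.25 [-0.0044 -0.001 ]
3.35 [-0.0043 -0.0015]
3.45 [-0.0041 -0.0019]
3.55 [-0.0039 -0.0023]
3.65 [-0.0036 -0.0026]
3.75 [-0.0034 -0.003 ]
```

View pics/s12c.png

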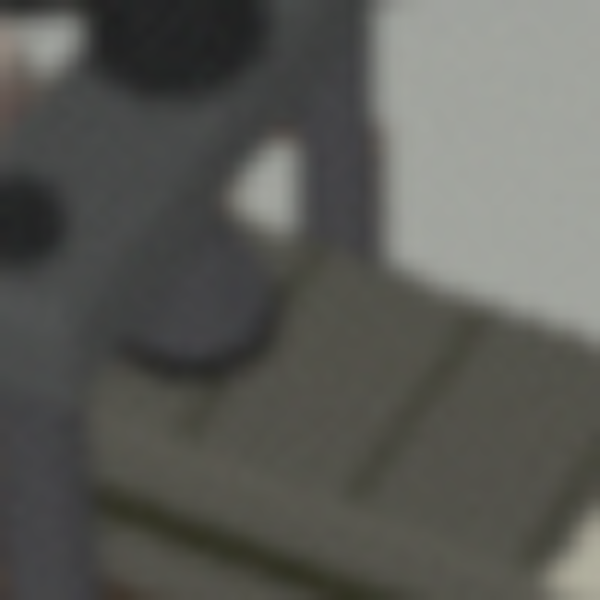

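```bash
python3 -m creep '[[[0,-0.0045,-0.0001,0,0,0]]]' >/dev/null; python3 ang.py; python3 -m creep '[[[0,-0.0045,-0.0006,0,0,0]]]' >/dev/null; python3 ang.py;  python3 -m creep '[[[0,-0.0044,-0.001,0,0,0]]]' >/dev/null; python3 ang.py
```

```text
clock 19.50 crank 2.924 r 45.9  resist 7.51 radial 3.71 fz -0.0 z 169.3
clock 19.62 crank 3.025 r 45.7  resist 8.46 radial 3.22 fz -0.8 z 169.3
clock 19.75 crank 3.122 r 45.5  resist 9.82 radial 3.58 fz -0.2 z 169.3
```

```bash
python3 -m creep '[[[0,-0.0043,-0.0015,0,0,0]]]' >/dev/null; python3 ang.py; python3 -m creep '[[[0,-0.0041,-0.0019,0,0,0]]]' >/dev/null; python3 ang.py; python3 -c "
from h import *
save('scene','s13');crop('s13','s13c',275,270,325,320,12)"; python3 ang.py
```

```text
clock 19.88 crank 3.219 r 45.3  resist 9.91 radial 4.37 fz -1.5 z 169.3
clock 20.00 crank 3.318 r 45.1  resist 10.87 radial 3.64 fz -1.3 z 169.3
clock 20.05 crank 3.335 r 45.1  resist 9.98 radial 4.82 fz -0.5 z 169.2
```

View pics/s13c.png

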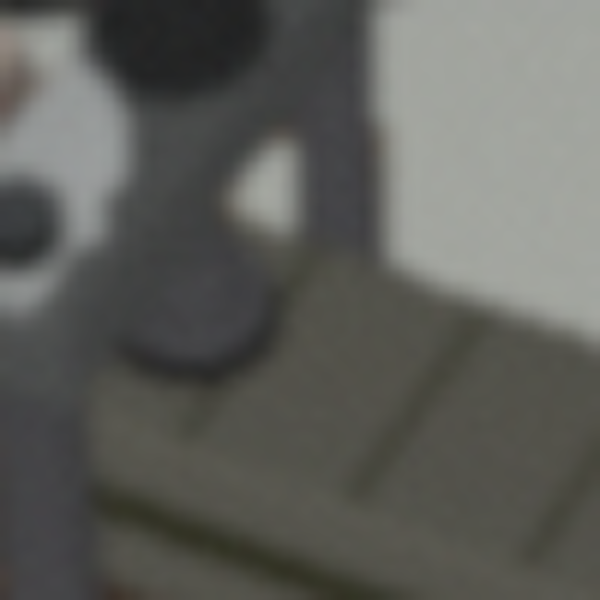

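```bash
python3 -m creep '[[[0,-0.0039,-0.0023,0,0,0]]]' >/dev/null; python3 ang.py; python3 -m creep '[[[0,-0.0036,-0.0026,0,0,0]]]' >/dev/null; python3 ang.py
```

```text
clock 20.18 crank 3.414 r 44.8  resist 11.95 radial 4.36 fz -0.1 z 169.3
clock 20.30 crank 3.514 r 44.6  resist 12.34 radial 3.92 fz 0.0 z 169.3
```

Run:
```python
import numpy as np
from scipy.optimize import least_squares
D=np.array([[1.063,46.5,9.13,2.18],[1.259,46.7,9.02,2.18],[1.455,47,8.27,2.16],[1.651,47.1,9.48,2.81],[1.845,47.1,9.35,1.93],[2.042,47.1,9.39,4.03],[2.237,46.9,8.3,3.47],[2.434,46.8,8.49,4.39],[2.629,46.4,8.55,3.69],[2.728,46.3,8.61,3.23],[2.827,46.1,8.36,2.56],[2.924,45.9,7.51,3.71],[3.025,45.7,8.46,3.22],[3.122,45.5,9.82,3.58],[3.219,45.3,9.91,4.37],[3.318,45.1,10.87,3.64],[3.414,44.8,11.95,4.36],[3.514,44.6,12.34,3.92]])
ph=1.4-D[:,0];P=np.c_[np.cos(ph),np.sin(ph)]*D[:,1:2]
r=least_squares(lambda c:np.hypot(*(P-c[:2]).T)-c[2],[0,0,45]);print('axis off, r',r.x,'res',np.abs(r.fun).max())
c=r.x;V=P-c[:2];th=1.4-np.arctan2(V[:,1],V[:,0]);f=D[:,2]
# true torque/radius
F=np.c_[np.cos(ph),np.sin(ph)]*D[:,3:4]-np.c_[np.sin(ph),-np.cos(ph)]*D[:,2:3]
p2=np.arctan2(V[:,1],V[:,0]);T=-(F*np.c_[np.sin(p2),-np.cos(p2)]).sum(1)
print(np.c_[th,T].round(2).tolist())
for k in (None,5.3):
    h=lambda q:q[0]+(q[2] if k is None else k)*np.maximum(th-q[1],0)-T
    s=least_squares(h,[8.5,3.0,5.3],x_scale=[1,.1,1]);print(k,s.x,np.std(s.fun))
```

```text
axis off, r [ 2.0150149  -0.94842353 44.90679038] res 0.06501186932784009
[[1.03, 9.05], [1.23, 8.96], [1.44, 8.23], [1.64, 9.45], [1.85, 9.35], [2.05, 9.43], [2.26, 8.37], [2.46, 8.61], [2.66, 8.67], [2.77, 8.73], [2.87, 8.46], [2.97, 7.67], [3.07, 8.6], [3.17, 9.98], [3.27, 10.11], [3.37, 11.04], [3.46, 12.15], [3.56, 12.52]]
None [8.74734971 3.06418351 7.84943674] 0.4420976782956708
5.3 [8.78889297 2.96785313 5.3       ] 0.5105319032319607
```

```bash
cat > ang2.py <<'E'
from ck import *
s=sense();v=U@(s['tcp_pos'][:2]-np.array([615.9,215.6]))-[2.015,-.948];f=np.array(s['ft_force']);g=U@f[:2]
ph=np.arctan2(v[1],v[0]);er=np.array([np.cos(ph),np.sin(ph)]);et=np.array([np.sin(ph),-np.cos(ph)])
print('clock %.2f crank %.3f r %.1f  resist %.2f radial %.2f fz %.1f'%(s['clock'],1.4-ph,np.hypot(*v),-g@et,g@er,f[2]))
E
python3 ang2.py; python3 -m creep '[[[0,-0.0034,-0.003,0,0,0]]]' >/dev/null; python3 ang2.py; python3 -m creep '[[[0,0,0,0,0,0]]]' >/dev/null;python3 ang2.py; python3 -m creep '[[[0,0,0,0,0,0]]]' >/dev/null;python3 ang2.py;python3 -m creep '[[[0,0,0,0,0,0]]]' >/dev/null;python3 ang2.py;python3 circ.py 3.75 3.85 1
```

```text
clock 20.30 crank 3.563 r 44.9  resist 12.52 radial 3.31 fz 0.0
clock 20.43 crank 3.662 r 44.9  resist 11.64 radial 2.89 fz -0.2
clock 20.55 crank 3.677 r 45.0  resist 10.45 radial 2.99 fz 0.8
clock 20.68 crank 3.677 r 44.9  resist 10.71 radial 2.40 fz 0.7
clock 20.80 crank 3.677 r 44.9  resist 10.85 radial 2.39 fz 1.1
3.85 [-0.003  -0.0033]
```

```bash
python3 -m creep '[[[0,-0.0024,-0.0026,0,0,0]]]' >/dev/null; python3 ang2.py; python3 -m creep '[[[0,0,0,0,0,0]]]' >/dev/null;python3 ang2.py; python3 -m creep '[[[0,0,0,0,0,0]]]' >/dev/null;python3 ang2.py
python3 - <<'E'
import numpy as np
from scipy.optimize import least_squares
d=np.array([[1.03, 9.05], [1.23, 8.96], [1.44, 8.23], [1.64, 9.45], [1.85, 9.35], [2.05, 9.43], [2.26, 8.37], [2.46, 8.61], [2.66, 8.67], [2.77, 8.73], [2.87, 8.46], [2.97, 7.67], [3.07, 8.6], [3.17, 9.98], [3.27, 10.11], [3.37, 11.04], [3.46, 12.15], [3.56, 12.52],[3.662,11.64]])
for k in (None,5.3):
    s=least_squares(lambda q:q[0]+(q[2] if k is None else k)*np.maximum(d[:,0]-q[1],0)-d[:,1],[8.5,3,5.3]);print(s.x)
E
```

```text
clock 20.93 crank 3.738 r 44.9  resist 12.44 radial 3.86 fz 0.6
clock 21.05 crank 3.749 r 44.9  resist 12.31 radial 3.01 fz 1.2
clock 21.18 crank 3.749 r 44.9  resist 11.24 radial 2.51 fz 0.4
[8.74833334 3.00741732 5.89689335]
[8.76097009 2.97       5.3       ]
```

```bash
python3 -m creep '[[[0,0.0013,0.0014,0,0,0],[0,0.0022,0.0024,0,0,0],[0,0.0022,0.0024,0,0,0]]]' >/dev/null; python3 ang2.py; python3 -m creep '[[[0,0,0,0,0,0],[0,0,0,0,0,0],[0,0,0,0,0,0],[0,0,0,0,0,0]]]' 1
```

```text
clock 21.55 crank 3.743 r 45.0  resist 5.78 radial 1.24 fz 4.5
clock: 22.05
tcp_pos: [591.5, 177.9, 167.7]
tool_rot: [[0.0, 0.975, 0.221], [0.001, 0.221, -0.975], [-1.0, 0.0, -0.001]]
ft_force: [1.1, -0.3, -0.8]
width: 0.998
```

Released with no residual force. Now straight up, then clear and look.

```bash
python3 -m creep '[[[-0.03,0,0,0,0,0],[-0.08,0,0,0,0,0],[-0.14,0,0,0,0,0],[-0.16,0,0,0,0,0],[-0.16,0,0,0,0,0]]]'
python3 - <<'E'
from h import *
wshot('w20');save('scene','s20');crop('w20','w20c',240,100,480,300,3);crop('s20','s20c',220,210,420,390,3.3)
E
```

```text
clock: 22.68
tcp_pos: [592.7, 178.0, 330.4]
tool_rot: [[0.006, 0.975, 0.221], [0.002, 0.221, -0.975], [-1.0, 0.006, -0.001]]
ft_force: [-0.2, 0.3, -0.0]
width: 0.997
```

View pics/w20.png

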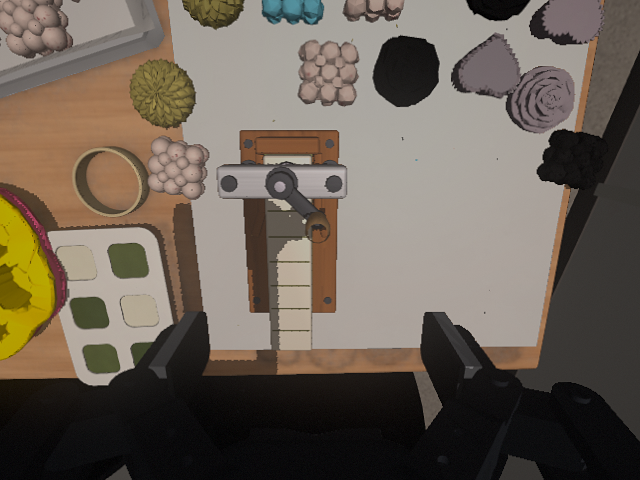

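View pics/s20c.png

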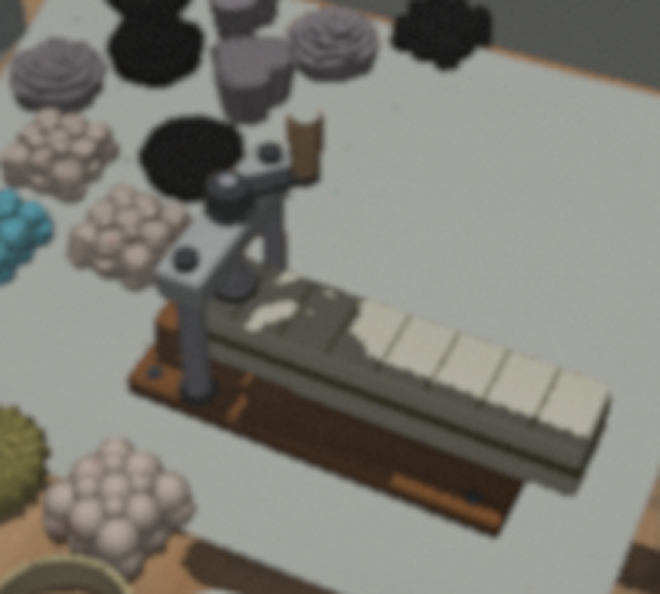

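The loaf is home under the pad with its far end at the stop (row ≈155). The crank has been turned, with the knob now at (317,228). The bystanders are in place and the gripper is clear.

Run:
```python
from h import *
s=sense();print(s['clock'],s['ft_force'].round(1));print(job_done())
```

```text
22.775 [0.3 1.  0.2]
the job is handed in; nothing more can be done
None
```

The loaf is clamped as asked. It lies flat in the bed between the rails, its end is against the back stop, and the pad is snugged to about 30 N. I handed the job in at 22.8 s; no verdict came back.

- **Loaf home:** The first push stopped about 7.5 mm short because the loaf was pressing into the bed, so I eased up and pushed on. After releasing it I pushed its near end with closed fingers, and it did not move at about 18 N. The score lines in the wrist picture put it 1.4 mm short. That is within the roughly 2 mm calibration error, and a later picture shows the end right at the stop.
- **Clamping:** I turned the crank from about 0.35 to 3.74 rad. Resistance at the knob was about 8.7 N while turning freely and started to rise at about 3.0 rad. I stopped about 0.75 rad past contact, where it read about 12.4 N moving and 11–12 N paused.
- **Uncertainty in the force:** I inferred the 30 N from the angle past contact and the rise in resistance. Knob readings scattered by about 0.5 N, so contact is known to about ±0.05 rad, or roughly ±3 N on the soap.
- **Letting go:** I eased the load off the crank before opening the gripper. The last reading showed about 1 N or less on the arm, and the final pictures show it clear of everything. The dahlia, cloud, rose and square soaps look unmoved; I judged that by eye and did not measure it.

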